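# Eject a sign-base block and trap it on the ledge

## Robot

A 6-joint arm with a two-finger parallel gripper is mounted at the origin on the work surface. World frame = base frame: x ahead of the robot, y to its left, z up, the work surface at z = 0. Lengths are in m, angles in degrees, forces in N, time in s.
With the tool pointing down it reaches from about 0.35 to 0.875 m from the base axis. Payload 4.2 kg.
Tool frame: the origin (TCP) lies at the very end of the fingers, on their centre line; the grasp point (between the pads) lies 19 mm behind it; z points along the fingers, x is the direction in which the jaws open and shut, and the axes are right-handed (so a half turn about z gives the same grasp; the last joint's range is limited). The gripper opens to 87 mm and grips with 3 to 60 N. Pads are 19 mm wide; open, the fingers measure 117 mm over their backs; the gripper's body (75 mm by 190 mm) begins 51 mm behind the grasp point.
Start: joints at [91.307, 22.042, 0.453, 0, -68.411, -14.817], TCP at [0.146, 0.608, 0.223] pointing down, gripper open.
Joint ranges: [-179.83, 179.83], [-69.29, 118.12], [-61.27, 80.66], [-181.25, 117.63], [-171.15, -9.14], [-177.46, 177.46]. Speed limits (degrees/s): [159.86, 159.86, 180, 180, 180, 180].

## Interface

Orientations are given as a 3x3 rotation matrix whose columns are the frame's x, y, z axes.
In Python, from station import r gives the robot as it stands.
- The arm moves only by the shell command python3 -m jog 'ROWS' [OPENING]. ROWS is JSON, a list of rows, each a list of 2 entries, a list of its own where there are three numbers: the shift along the tool's x, y, z in m, then the turn, a rotation vector about the tool's x, y, z in units of 5 degrees (1.0 is 5 degrees). A call has exactly 10 rows; each row is the pose to reach, as a shift and turn from the pose commanded when the call began, along the tool's axes at that moment; what a row does not reach only later rows make up. A row lasts 1/12 s, in which the tool goes at most 41.7 mm and 7.16 degrees, less where a joint would pass 70% of its speed; a pose out of reach is approached as far as the arm can. A call with a gripper value outside its range is refused whole. OPENING is the finger opening in m, from 0 to 0.087, set as the call begins (- or left out, the last holds). The fingers move at their own pace and stop on an object; the grip force is fixed at half the most. Time passes only in rows, so rows that repeat a pose let the fingers close, or fill a call up. It gives the time, the measured TCP pose, the force and the opening at its end, in the units of the state.
- r.sense(): the state, without advancing time (a new reading comes with each control period).
- r.capture(name): name is "side" or "top" or "wrist"; returns (picture, depth): 384x512x3 uint8, blue, green, red; 384x512 float32, m along the optical axis (not along the pixel's ray), 0 where there is no reading.
- r.calibration(name): a dict with "fx", "fy", "cx", "cy" (pixels), "R" (3x3) and "t" (3): a world point X has camera coordinates R X + t; the wrist camera has in their place "tool_from_camera" (4x4, takes a point from camera to tool coordinates, whose origin is the TCP and whose axes are the tool frame's). Camera axes: x right, y down, z forward; pixel columns grow to the right and rows downward; lengths in m; the calibration is good to about 2 mm. A picture is of the moment at which its call begins: read the wrist's pose just before it. calibration takes no time and is no camera call.
- r.finish_job(): hands the job in, once; it reports no verdict.
Trained networks look in the newest picture that a camera, given by its name, has taken for a name from the list of things; names that differ only in an ending like _2 or _b are one class to them, and where a whole thing is asked for, a point or a joint stands for the part that bears it (a point fixed in the world has none). Each returns a list of dicts, best first, with "confidence" (0 to 1); they miss things now and then, are a little off and sometimes report something else, mostly with a low value. They report only what shows in the picture. A call takes as long as a camera call. They do not tell look-alikes from the thing itself.
- r.cut_out(query, camera): "region" (384x512 bool, what is visible of it) and "uv" ([column, row] in pixels, amid what is visible of it).
The state is a dict: "time_s": time; "joints": joint angles; "joint_velocities": joint speeds; "effort": joint torques, N m; "tcp_pos": TCP position; "ee_rot": TCP orientation; "wrist_force": force on the tool from outside, world axes, zero at the start; "moment": the same for the moment, N m; "gripper_width": opening from 0.0 (shut) to 1.0 (fully open).
Only numpy, scipy, OpenCV 4.12 (cv2) and the standard library are available. Lean on these libraries where they do the work, as an engineer would, in place of code of your own. Each camera call takes 0.05 s, during which the arm holds its last target.

## Task

Press the black key of the fixture that holds the white acrylic block with one fingertip, so that its spring pushes the block out, and stop the block with the other finger while it is part-way out, before it slides off the ledge. Do not grip or lift the block, and leave the empty fixture and the other things on the bench alone. Finish holding: keep the key pressed fully down with one finger and the block trapped by the other.

Things in the scene. Friction and masses are not known exactly. Their poses are not given: they have to be found in the camera images.
- fixture: The loaded ejector fixture, fixed. Origin on the bench under its middle; the block comes out along its -x (roughly towards the robot). Dark steel deck 60 mm wide, top 15 mm high, x = +90 to -35. Guide walls: tops 36 mm high, inner faces y = +-23, x = +90 to -20. Spring housing x = 78 to 100, 36 mm high. Grey key bracket 14 mm high beside the deck: y = 39 to 81, x = -80 to +30 (all mm).
- fixture_ledge (a point): Middle of the deck's front edge (the ledge), on the deck's top: fixture x = -35, y = 0, z = 15 mm; axes as the fixture's. Before it, beside the key bracket, is only bare bench, 15 mm lower.
- fixture_key (a joint): How far the loaded fixture's key is pressed, m: 0 up, 0.008 fully down. Its spring resists with 2 N rising to 6 N, plus about 3 N friction until the block is freed, and lifts it again when let go. At about 5 mm the linked steel catch (18 mm wide, 5 mm proud of the deck, before the block) sinks into the deck and frees the block; let up, it would rise under the block.
- fixture_key_top (a point): Centre of the top of the loaded fixture's black key, a flat plate 44 mm (x) by 28 mm (y), axes as the fixture's; its top is 30 mm above the bench when up, 22 mm fully down. At fixture x = -56, y = +60 mm; it moves with the key.
- block: White acrylic block, 60 (x) by 44 (y) by 20 mm, about 65 g. Origin at the centre of its underside, axes as the fixture's. At the start it lies on the deck at fixture x = +10, y = 0 mm, front face against the catch at x = -20; top 35 mm above the bench, 13 mm higher than the fully pressed key. It counts as part-way out after 12 to 40 mm of travel (origin at fixture x = -2 to -30 mm).
- block_front (a point): Centre of the block's front face (the one that comes out first), 10 mm above its underside; axes as the block's. Once freed, a damped spring pusher (3 N falling to under 2 N) drives the block out along fixture -x at 20 to 80 mm/s for up to 58 mm: unstopped, it is past 40 mm in about 0.7 to 1.5 s and tips over the ledge. A finger standing in its path stops it.
- spare: The empty fixture, the same shape and frame as the loaded one, fixed to the bench, with its pusher already run out. Leave it alone.
- spare_key (a joint): How far the empty fixture's key is pressed, m: leave it up (0).
- tape: Roll of red tape lying flat, 96 mm across, 19 mm high, loose. Origin at the centre of its underside. Leave it alone.
- glue: Glue bottle, 44 mm across, 110 mm tall, standing loose. Origin at the centre of its underside. Leave it alone.
- knife: Closed cutter knife lying flat, 140 by 24 by 17 mm, loose, long along its x. Origin at the centre of its underside. Leave it alone.
Things that resemble listed ones, but are neither listed nor needed, are in the scene too. What is shaped like the block but green, purple or yellow is not meant.

How it is judged:
By the outcome, as a careful person would: the job done as asked, in the order asked, and still so for the second after the job is handed in, while the arm keeps its last pose, push and grip.
It also fails if it takes over 32 s, if anything falls off the work surface, if the arm or the gripper's body presses on something with over 40 N, if the wrist force passes 120 N, or if a joint passes its speed limit or range.

## Working session

There is one attempt and no reset: what is moved stays moved. The work goes in short steps, Python scripts to look and compute and a shell command to move; the robot and the scene stay as the last step left them, time stands still between calls to the robot, and variables do not carry over. Pictures are saved under pics/ and viewed, and the job is handed in when it is done.

```bash
ls; mkdir -p pics
python3 - <<'E'
from station import r
import cv2,numpy as np
s=r.sense();print({k:np.round(v,3).tolist() for k,v in s.items()})
for n in("side","top"):
    p,d=r.capture(n);cv2.imwrite(f"pics/{n}1.png",p);np.save(f"{n}1.npy",d);print(n,r.calibration(n))
print(r.calibration("wrist"))
E
```

```text
pics
{'time_s': 0.0, 'joints': [91.304, 22.09, 0.379, -0.029, -68.41, -14.817], 'joint_velocities': [-0.075, -0.04, 0.02, -0.061, 0.003, -0.032], 'effort': [0.001, -39.067, 18.74, 4.22, 0.011, -0.0], 'tcp_pos': [0.146, 0.607, 0.221], 'ee_rot': [[-0.234, -0.972, -0.0], [-0.972, 0.234, -0.002], [0.002, -0.0, -1.0]], 'wrist_force': [0.362, -0.156, 0.026], 'moment': [0.027, -0.03, -0.033], 'gripper_width': 1.001}
side {'fx': 384.358854777265, 'fy': 384.358854777265, 'cx': 255.8538280018095, 'cy': 191.64254318608076, 'R': array([[-0.98376616, -0.17940462,  0.00425799],
       [-0.10529974,  0.5578734 , -0.82321882],
       [ 0.14531384, -0.81030318, -0.56770824]]), 't': array([0.59532034, 0.11652088, 1.01173225])}
top {'fx': 364.3330312263081, 'fy': 364.3330312263081, 'cx': 257.41966687193167, 'cy': 188.93701904347674, 'R': array([[-0.02969525, -0.99919372,  0.02702055],
       [-0.9969159 ,  0.02764134, -0.07344819],
       [ 0.07264208, -0.02911828, -0.99693292]]), 't': array([-0.00943368,  0.59654141,  0.95107199])}
{'fx': 274.5861825467441, 'fy': 274.5861825467441, 'cx': 257.3934762099542, 'cy': 188.3373167939772, 'tool_from_camera': array([[ 9.99999554e-01,  9.55533284e-05, -9.39375461e-04,
         4.46251191e-04],
       [ 1.40751048e-04,  9.68665896e-01,  2.48367394e-01,
        -6.66978826e-02],
       [ 9.33673303e-04, -2.48367416e-01,  9.68665450e-01,
        -1.61255191e-01],
       [ 0.00000000e+00,  0.00000000e+00,  0.00000000e+00,
         1.00000000e+00]])}
```

View pics/side1.png

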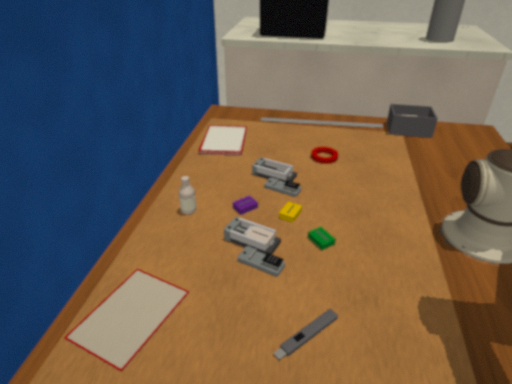

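View pics/top1.png

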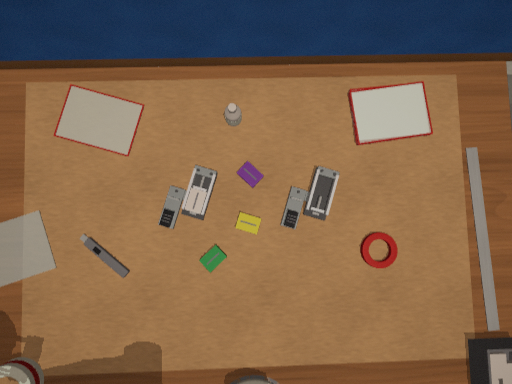

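The left fixture in the top view (200,192) looks loaded with white and the right one (322,193) looks empty. The look-alikes are purple (250,174), yellow (248,222) and green (213,258). I'll check with a close crop and cut-outs.

```bash
cat > h.py <<'E'
import numpy as np,cv2
from station import r
def world(cam,uv,depth):
    c=r.calibration(cam);u,v=np.asarray(uv,float).T
    X=np.stack([(u-c['cx'])/c['fx']*depth,(v-c['cy'])/c['fy']*depth,depth],-1)
    return (X-c['t'])@c['R']
def planez(cam,uv,z):
    c=r.calibration(cam);uv=np.atleast_2d(np.asarray(uv,float))
    d=np.stack([(uv[:,0]-c['cx'])/c['fx'],(uv[:,1]-c['cy'])/c['fy'],np.ones(len(uv))],-1)@c['R']
    o=-c['R'].T@c['t'];return o+d*((z-o[2])/d[:,2])[:,None]
def proj(cam,X):
    c=r.calibration(cam);q=np.atleast_2d(X)@c['R'].T+c['t'];return q[:,:2]/q[:,2:]*[c['fx'],c['fy']]+[c['cx'],c['cy']]
E
python3 - <<'E'
from h import *
p=cv2.imread("pics/top1.png")
a=cv2.resize(p[150:245,145:240],(600,600),interpolation=cv2.INTER_CUBIC)
cv2.imwrite("pics/crop1.png",a)
r.capture("top")
for q in("block","fixture","fixture_key"):
    for o in r.cut_out(q,"top"):
        m=o['region'];v,u=np.nonzero(m);print(q,o['confidence'],np.round(o['uv']),m.sum(),cv2.minAreaRect(np.stack([u,v],1).astype(np.float32)))
E
```

```text
block 0.75 [198. 198.] 408 ((195.8165283203125, 199.94496154785156), (17.815568923950195, 23.75409507751465), 16.699243545532227)
block 0.73 [250. 178.] 317 ((250.04296875, 173.4027099609375), (21.054655075073242, 15.7405424118042), 42.27368927001953)
block 0.6 [212. 252.] 432 ((213.00003051757812, 257.5000305175781), (17.677669525146484, 24.748737335205078), 45.0)
block 0.59 [249. 223.] 358 ((247.89999389648438, 222.30001831054688), (22.768400192260742, 16.443843841552734), 18.434947967529297)
block 0.39 [105. 257.] 630 ((104.08657836914062, 254.39483642578125), (59.302406311035156, 11.851400375366211), 39.47245788574219)
fixture 0.55 [189. 194.] 1587 ((188.08502197265625, 197.7534637451172), (41.79201126098633, 69.82720947265625), 19.025604248046875)
fixture 0.43 [288. 219.] 172 ((300.41546630859375, 219.35980224609375), (32.55729293823242, 16.119720458984375), 2.6025619506835938)
```

View pics/crop1.png

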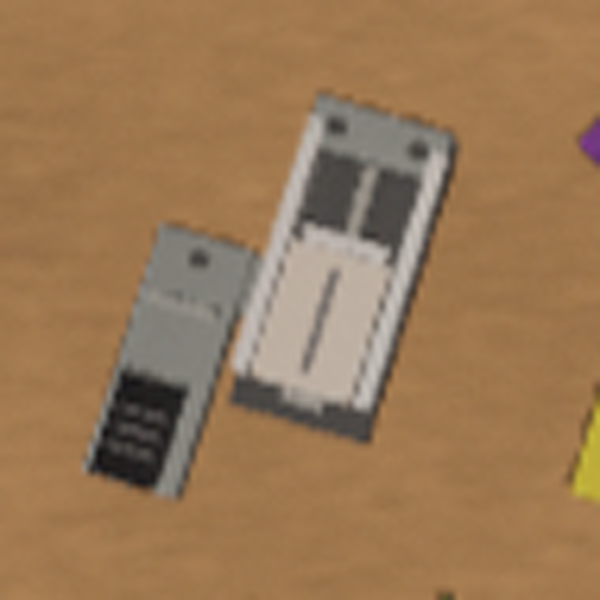

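Confirmed: the left fixture at (200,192) holds the white block, and its black key is at about (167,218). The green, yellow and purple blocks lie outside. Next I'll get a rough pose.

```bash
cat >> h.py <<'E'
def fitpose(cam_pts, x0=(0.6,0.2,-0.3)):
    # cam_pts: list of (projfun, uv Nx2, fixture pts Nx3 in m)
    from scipy.optimize import least_squares
    def W(p,F):
        c,s=np.cos(p[2]),np.sin(p[2]);return np.asarray(F)@np.array([[c,-s,0],[s,c,0],[0,0,1]]).T+[p[0],p[1],0]
    f=lambda p:np.concatenate([(pf(W(p,F))-uv).ravel() for pf,uv,F in cam_pts])
    o=least_squares(f,x0);return o.x,f(o.x).reshape(-1,2),W
E
python3 - <<'E'
from h import *
# crop pts -> fixture pts mm
C=np.array([[320,95],[455,135],[230,400],[368,442],[160,222],[255,248],[85,470],[180,498]],float)
F=np.array([[100,30,36],[100,-30,36],[-35,30,15],[-35,-30,15],[30,81,14],[30,39,14],[-80,81,14],[-80,39,14]])/1000.
uv=C/(600/95)+[145,150]-.4
p,res,W=fitpose([(lambda X:proj("top",X),uv,F)])
print(p[:2],np.degrees(p[2]));print(res.round(2))
for n,q in dict(key=[-.056,.06,.03],tcp=[-.056,.03,.022],ledge=[-.035,0,.015]).items(): print(n,W(p,[q]))
s=r.sense();print(s['tcp_pos'])
E
```

```text
[0.56092337 0.13883534] -18.18391121896939
[[-0.21 -0.6 ]
 [ 0.27 -0.44]
 [ 0.12  0.42]
 [-0.11  0.18]
 [ 0.27 -0.14]
 [ 0.28  0.21]
 [-0.38  0.16]
 [-0.23  0.22]]
key [[0.52644412 0.21331474 0.03      ]]
tcp [[0.51708207 0.18481295 0.022     ]]
ledge [[0.52767128 0.14975773 0.015     ]]
[0.14592791 0.60753214 0.22218792]
```

Fit residuals are under 0.6 px and the sizes agree. I'll move above the pressing spot in two calls.

```bash
python3 -m jog '[[[0.006,-0.008,0],[0,0,0]],[[0.018,-0.026,0],[0,0,0]],[[0.035,-0.05,0],[0,0,0.1]],[[0.053,-0.075,0],[0,0,0.2]],[[0.071,-0.101,0],[0,0,0.3]],[[0.089,-0.126,0],[0,0,0.4]],[[0.107,-0.152,0],[0,0,0.5]],[[0.125,-0.177,0],[0,0,0.6]],[[0.143,-0.203,0],[0,0,0.7]],[[0.161,-0.228,0],[0,0,0.95]]]' 0.045
python3 - <<'E'
from h import *
s=r.sense();print(s['time_s'],s['tcp_pos'],s['ee_rot'],s['wrist_force'])
d=np.array([0.5171,0.1848,0.19])-s['tcp_pos'];print(s['ee_rot'].T@d, s['gripper_width'])
E
```

```text
time_s: 1.13
tcp_pos: [0.331, 0.3959, 0.2228]
ee_rot: [[-0.314, -0.949, 0.0], [-0.949, 0.314, 0.0], [-0.0, -0.0, -1.0]]
wrist_force: [0.5, -0.1, 0.1]
gripper_width: 0.525
1.1333 [0.33095433 0.39586132 0.22280366] [[-3.13987335e-01 -9.49427161e-01  1.40360693e-04]
 [-9.49427123e-01  3.13987363e-01  2.72873971e-04]
 [-3.03145443e-04 -4.75832773e-05 -9.99999953e-01]] [ 0.47708704 -0.14133279  0.05899757]
[ 0.1419499  -0.24300078  0.03277219] 0.5251747568466029
```

```bash
python3 -m jog '[[[0.014,-0.024,0],[0,0,0]],[[0.031,-0.053,0.005],[0,0,0]],[[0.048,-0.082,0.01],[0,0,0]],[[0.066,-0.113,0.015],[0,0,0]],[[0.084,-0.144,0.02],[0,0,0]],[[0.102,-0.174,0.025],[0,0,0]],[[0.119,-0.203,0.03],[0,0,0]],[[0.132,-0.226,0.033],[0,0,0]],[[0.140,-0.240,0.033],[0,0,0]],[[0.142,-0.243,0.033],[0,0,0]]]' 0.045
python3 - <<'E'
from h import *
r.sense()
import pickle
s=r.sense();p,d=r.capture("wrist");cv2.imwrite("pics/w1.png",p);pickle.dump((s,d),open("w1.pkl","wb"))
print(s['time_s'],s['tcp_pos'],s['ee_rot'],s['gripper_width'])
E
```

```text
time_s: 1.97
tcp_pos: [0.5174, 0.1842, 0.1892]
ee_rot: [[-0.317, -0.948, -0.0], [-0.948, 0.317, -0.001], [0.001, 0.0, -1.0]]
wrist_force: [-0.6, 0.6, 0.4]
gripper_width: 0.515
1.9667 [0.51741278 0.18417759 0.18916213] [[-3.16858011e-01 -9.48472862e-01 -4.80000810e-04]
 [-9.48472580e-01  3.16858302e-01 -7.62184602e-04]
 [ 8.75003653e-04  2.13763310e-04 -9.99999594e-01]] 0.5150216319687437
```

View pics/w1.png

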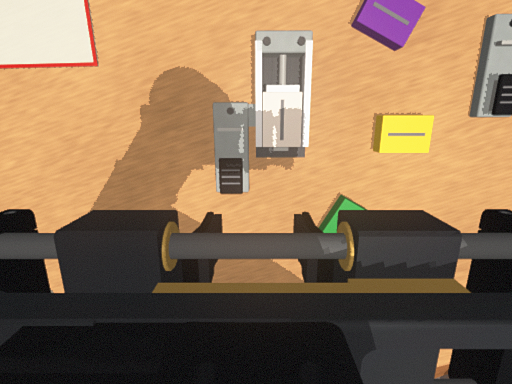

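The wrist view shows the loaded fixture at (282,95), upright and so aligned with the tool. The black key is at (231,176), and the two fingertips are at about (210,250) and (302,250). I'll refine the pose from an enlarged crop.

Run:
```python
import cv2
p=cv2.imread("pics/w1.png");cv2.imwrite("pics/w1c.png",cv2.resize(p[20:205,195:330],None,fx=3.2,fy=3.2,interpolation=cv2.INTER_CUBIC))
```

```text
(no output)
```

View pics/w1c.png

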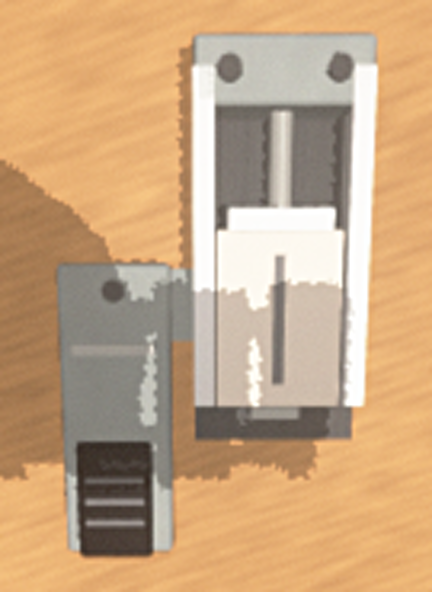

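Run:
```python
from h import *
import pickle
s,d=pickle.load(open("w1.pkl","rb"));c=r.calibration("wrist");T=c['tool_from_camera']
def wp(X):
    Y=(X-s['tcp_pos'])@s['ee_rot'];q=(Y-T[:3,3])@T[:3,:3];return q[:,:2]/q[:,2:]*[c['fx'],c['fy']]+[c['cx'],c['cy']]
C=np.array([[193,35],[376,34],[196,438],[350,438],[57,266],[80,555],[153,555],[77,444],[151,444]],float)
F=np.array([[100,30,36],[100,-30,36],[-35,30,15],[-35,-30,15],[30,81,14],[-78,74,30],[-78,46,30],[-34,74,30],[-34,46,30]])/1000.
uv=C/3.2+[195,20]-.35
p,res,W=fitpose([(wp,uv,F)],(0.561,.139,-.317))
print(p[:2],np.degrees(p[2]));print(res.round(2))
t=W(p,[[-.056,.03,.022]])[0];print("tcp target",t, "tool shift",s['ee_rot'].T@(t-s['tcp_pos']))
print(np.degrees(np.arctan2(-s['ee_rot'][0,0],-s['ee_rot'][1,0])))
```

```text
[0.56071436 0.14007869] -18.255898004889076
[[-0.14 -1.17]
 [ 0.98 -1.11]
 [-0.23  0.78]
 [ 0.61  0.59]
 [-0.67 -0.77]
 [-0.18  1.46]
 [ 0.12  1.37]
 [-0.67 -0.01]
 [ 0.09 -0.11]]
tcp target [0.51693086 0.18611135 0.022     ] tool shift [-0.00182768  0.00103408  0.16716082]
18.473024035638325
```

Both fits agree to about 1.3 mm. I'll descend to hover at about z = 0.045, then check.

```bash
python3 -m jog '[[[-0.001,0.001,0.01],[0,0,0]],[[-0.001,0.001,0.028],[0,0,0]],[[-0.001,0.001,0.048],[0,0,0]],[[-0.001,0.001,0.07],[0,0,0]],[[-0.001,0.001,0.09],[0,0,0]],[[-0.001,0.001,0.11],[0,0,0]],[[-0.001,0.001,0.126],[0,0,0]],[[-0.001,0.001,0.138],[0,0,0]],[[-0.001,0.001,0.143],[0,0,0]],[[-0.001,0.001,0.144],[0,0,0]]]' 0.045
python3 - <<'E'
from h import *
s=r.sense();print(s['tcp_pos'],s['wrist_force'],s['gripper_width'])
for n,sl in(("wrist",np.s_[60:330,150:360]),("side",np.s_[200:290,200:310]),("top",np.s_[150:245,145:240])):
    p,d=r.capture(n);q=p[sl];f=560/q.shape[0];cv2.imwrite(f"pics/h_{n}.png",cv2.resize(q,None,fx=f,fy=f,interpolation=cv2.INTER_CUBIC))
E
```

```text
time_s: 2.85
tcp_pos: [0.5143, 0.1885, 0.0443]
ee_rot: [[-0.312, -0.95, -0.002], [-0.95, 0.312, -0.001], [0.002, 0.002, -1.0]]
wrist_force: [0.1, -0.5, -0.4]
gripper_width: 0.516
[0.51425475 0.18847947 0.04427713] [ 0.06422513 -0.46276144 -0.38467702] 0.516417767302938
```

View pics/h_wrist.png

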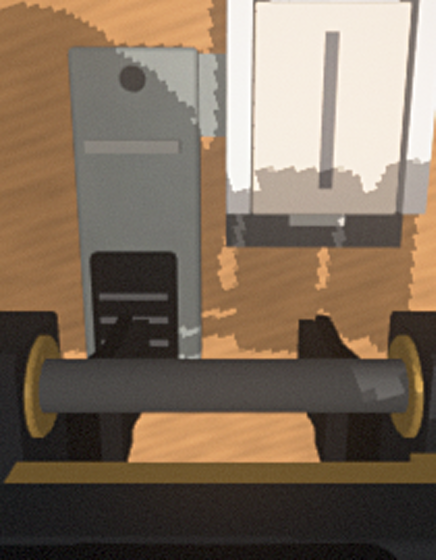

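View pics/h_side.png

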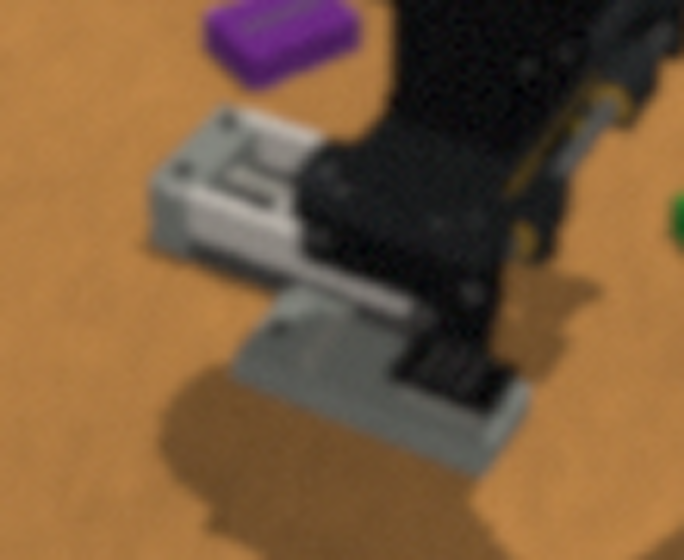

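Run:
```python
from h import *
P=[]
for i in range(3):
    p,d=r.capture("wrist");s=r.sense();P.append(s['tcp_pos'])
print(np.round(P,4))
c=r.calibration("wrist");T=c['tool_from_camera']
def tp(Y):
    q=(np.array(Y)-T[:3,3])@T[:3,:3];return q[:,:2]/q[:,2:]*[c['fx'],c['fy']]+[c['cx'],c['cy']]
pts=[[sx,y,0] for sx in(-.0375,-.0225,.0225,.0375) for y in(-.0095,)]
for a in tp(pts): print(a.round(1))
cr=p[170:260,180:330];f=5
im=cv2.resize(cr,None,fx=f,fy=f,interpolation=cv2.INTER_CUBIC);im=cv2.convertScaleAbs(im,alpha=2,beta=20)
for a in tp(pts): cv2.circle(im,tuple(((a-[180,170]+.5)*f).astype(int)),4,(0,0,255),1)
cv2.imwrite("pics/h2.png",im)
# depth-based points of fingers
v,u=np.mgrid[170:270,180:330];z=d[170:270,180:330]
X=np.stack([(u-c['cx'])/c['fx']*z,(v-c['cy'])/c['fy']*z,z],-1)@T[:3,:3].T+T[:3,3]
m=(z>0)&(X[...,2]<0.004)&(X[...,2]>-0.02)&(abs(X[...,0])<.05)
Q=X[m];print(len(Q));
for sg in(-1,1):
    q=Q[Q[:,0]*sg>0];print(np.percentile(q,[1,50,99],axis=0).round(4))
```

```text
[[0.5161 0.1889 0.0465]
 [0.5161 0.1887 0.0465]
 [0.5161 0.1886 0.0465]]
[196.4 213.1]
[220.6 213.1]
[293.1 213.1]
[317.3 213.1]
539
[[-0.0308 -0.0106 -0.0197]
 [-0.0253 -0.0089 -0.01  ]
 [-0.0219  0.0014  0.0008]]
[[ 0.0228 -0.0107 -0.0199]
 [ 0.0262 -0.0089 -0.0098]
 [ 0.0317  0.0016  0.0009]]
```

View pics/h2.png

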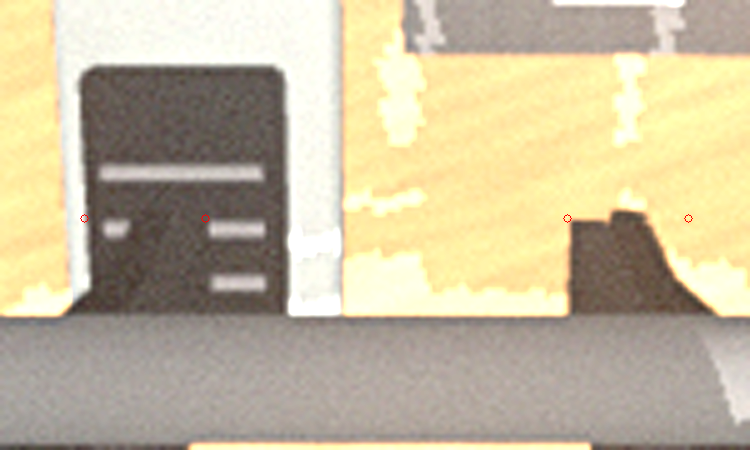

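The finger faces match the model: front face 9.5 mm ahead of the TCP, tips about 9 mm thick. The settled TCP is at about fixture (-57.7, 32.5). I'll widen the opening to 52 mm, shift about 6 mm towards the block and 2 mm to -y, and go down to just above the key.

```bash
python3 -m jog '[[[0.001,-0.002,0],[0,0,0]],[[0.002,-0.004,0],[0,0,0]],[[0.002,-0.006,0],[0,0,0]],[[0.002,-0.006,0.003],[0,0,0]],[[0.002,-0.006,0.006],[0,0,0]],[[0.002,-0.006,0.009],[0,0,0]],[[0.002,-0.006,0.011],[0,0,0]],[[0.002,-0.006,0.012],[0,0,0]],[[0.002,-0.006,0.012],[0,0,0]],[[0.002,-0.006,0.012],[0,0,0]]]' 0.052
python3 - <<'E'
from h import *
p,d=r.capture("wrist");s=r.sense();print(s['tcp_pos'],s['wrist_force'],s['gripper_width']*.087)
a=np.radians(-18.22);R=np.array([[np.cos(a),-np.sin(a)],[np.sin(a),np.cos(a)]])
print("fixture",((s['tcp_pos'][:2]-[.5608,.1398])@R*1000).round(1))
cv2.imwrite("pics/h3.png",cv2.convertScaleAbs(cv2.resize(p[120:260,180:330],None,fx=4,fy=4,interpolation=cv2.INTER_CUBIC),alpha=1.6,beta=20))
E
```

```text
time_s: 3.98
tcp_pos: [0.5207, 0.1844, 0.0334]
ee_rot: [[-0.313, -0.95, -0.0], [-0.95, 0.313, -0.0], [0.0, 0.0, -1.0]]
wrist_force: [-0.9, -0.3, -0.1]
gripper_width: 0.59
[0.52080538 0.18444239 0.03356579] [ 0.11172083 -0.50268522 -0.28729522] 0.052167571297211945
fixture [-51.9  29.9]
```

View pics/h3.png

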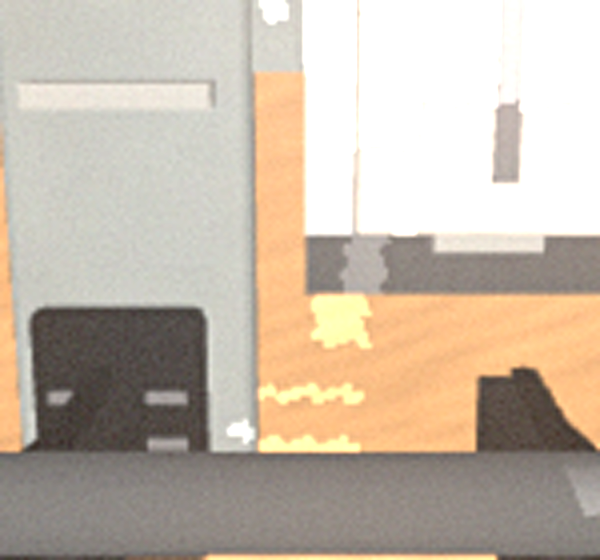

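The key finger is over the middle of the key and the stop finger is centred on the block, just ahead of the ledge. Now I'll press.

```bash
python3 -m jog '[[[0,0,0.002],[0,0,0]],[[0,0,0.004],[0,0,0]],[[0,0,0.006],[0,0,0]],[[0,0,0.008],[0,0,0]],[[0,0,0.010],[0,0,0]],[[0,0,0.012],[0,0,0]],[[0,0,0.013],[0,0,0]],[[0,0,0.014],[0,0,0]],[[0,0,0.014],[0,0,0]],[[0,0,0.014],[0,0,0]]]' 0.052
python3 - <<'E'
from h import *
p,d=r.capture("wrist");s=r.sense();print(s['tcp_pos'],s['wrist_force'],s['gripper_width']*.087)
cv2.imwrite("pics/h4.png",cv2.convertScaleAbs(cv2.resize(p[120:260,180:330],None,fx=4,fy=4,interpolation=cv2.INTER_CUBIC),alpha=1.2,beta=20))
E
```

```text
time_s: 4.87
tcp_pos: [0.5211, 0.1847, 0.0218]
ee_rot: [[-0.313, -0.95, 0.001], [-0.95, 0.313, 0.001], [-0.001, -0.001, -1.0]]
wrist_force: [-5.9, -0.8, 16.5]
gripper_width: 0.601
[0.52117552 0.1847528  0.02180967] [-6.27954848 -0.41612392 16.93351524] 0.052100338911717906
```

View pics/h4.png

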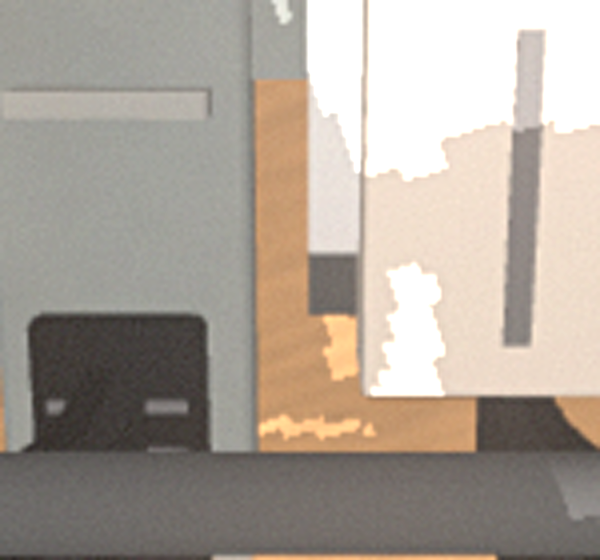

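The block is out and resting against the finger. The key is bottomed: TCP z = 21.8 mm, 17 N. I'll hold a moment, then check travel and stability.

```bash
python3 -m jog '[[[0,0,0],[0,0,0]],[[0,0,0],[0,0,0]],[[0,0,0],[0,0,0]],[[0,0,0],[0,0,0]],[[0,0,0],[0,0,0]],[[0,0,0],[0,0,0]],[[0,0,0],[0,0,0]],[[0,0,0],[0,0,0]],[[0,0,0],[0,0,0]],[[0,0,0],[0,0,0]]]' 0.052
python3 - <<'E'
from h import *
p,d=r.capture("wrist");s=r.sense();print(s['tcp_pos'],s['wrist_force'])
c=r.calibration("wrist");T=c['tool_from_camera']
v,u=np.mgrid[120:225,180:400];z=d[120:225,180:400]
X=np.stack([(u-c['cx'])/c['fx']*z,(v-c['cy'])/c['fy']*z,z],-1)@T[:3,:3].T+T[:3,3]
Wd=X@s['ee_rot'].T+s['tcp_pos']
a=np.radians(-18.22);R=np.array([[np.cos(a),-np.sin(a)],[np.sin(a),np.cos(a)]])
F=(Wd[...,:2]-[.5608,.1398])@R*1000
for lo,hi in((-15,-8),(12,18)):
    m=(F[...,1]>lo)&(F[...,1]<hi)&(Wd[...,2]>.031)&(Wd[...,2]<.039)&(z>0)
    print("block front x",np.percentile(F[...,0][m],[1,3]),"z",np.median(Wd[...,2][m]))
m=(abs(F[...,1]-60)<12)&(F[...,0]<-36)&(F[...,0]>-41);print("key z",np.median(Wd[...,2][m]))
p,d=r.capture("top");cv2.imwrite("pics/t5.png",p)
p,d=r.capture("side");cv2.imwrite("pics/s5.png",cv2.resize(p[180:300,190:340],None,fx=4,fy=4,interpolation=cv2.INTER_CUBIC))
E
```

```text
time_s: 5.75
tcp_pos: [0.5211, 0.1848, 0.0218]
ee_rot: [[-0.313, -0.95, 0.002], [-0.95, 0.313, 0.001], [-0.001, -0.001, -1.0]]
wrist_force: [-5.4, -1.6, 16.4]
gripper_width: 0.595
[0.52115619 0.18475936 0.02179262] [-5.20661268 -1.09480972 17.07388624]
block front x [-40.39152436 -39.20917556] z 0.03416414029407622
block front x [-40.38898872 -39.24867537] z 0.03418864260469782
key z 0.021104681163957743
```

View pics/s5.png

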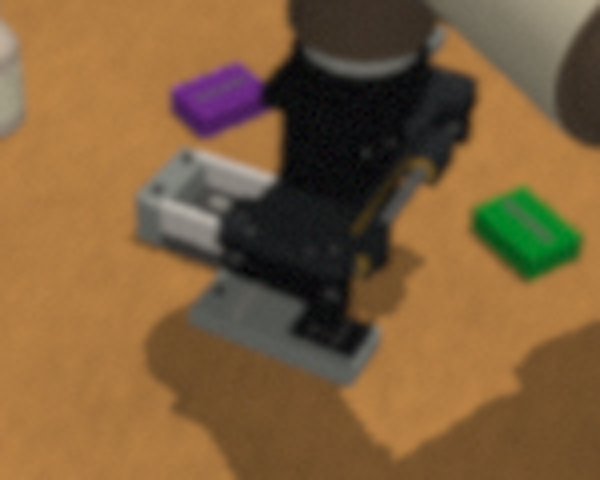

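View pics/t5.png

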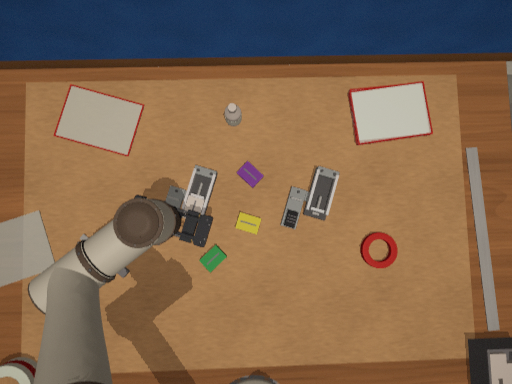

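```bash
python3 -c "
from station import r
print(r.finish_job(), r.sense()['tcp_pos'], r.sense()['wrist_force'])"
```

```text
the job is handed in; nothing more can be done
the job is handed in; nothing more can be done
```

I pressed the loaded fixture's black key fully down with one fingertip, and the other finger stopped the white block part-way out. The job was handed in at about 6 s of the 32 s allowed, with the arm still holding both.

Last checks, after holding for about 1 s:
- **Key:** the fingertip is at 21.8 mm and the key top reads about 21 mm, against 22 mm when fully down. The arm presses with about 17 N, more than the key's spring, so it is at its stop.
- **Block:** the front face is at fixture x of about -40 mm, which is about 20–22 mm of travel within the 12–40 mm allowed. It is level at both spots measured, and the TCP and wrist force stayed steady over the hold.
- **Other things:** the empty fixture, glue, tape and coloured blocks look unmoved in the last top view. The arm mostly hides the knife there, but the tool never went low near it.

No check failed. The two fits of the fixture's position differed by about 1.3 mm, which is small against the margins.

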